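# Load the reagent carrier in reverse order

## Robot

A 6-joint arm with a two-finger parallel gripper is mounted at the origin on the work surface. World frame = base frame: x ahead of the robot, y to its left, z up, the work surface at z = 0. Lengths are in m, angles in rad, forces in N, time in s.
With the tool pointing down it reaches from about 0.35 to 0.85 m from the base axis. Payload 8.1 kg.
Tool frame: the origin (TCP) lies between the finger pads; the fingertips stand tips_ahead ahead of it and the grasp point (between the pads) lies 8 mm behind it (tips_ahead is the distance from the TCP to the fingertips, in m); z points along the fingers, x is the direction in which the jaws open and shut, and the axes are right-handed (so a half turn about z gives the same grasp; the last joint's range is limited). The gripper opens to 93 mm and grips with 3 to 60 N. Pads are 15 mm wide; open, the fingers measure 128 mm over their backs; the gripper's body (75 mm by 188 mm) begins 65 mm behind the grasp point.
Start: joints at [-1.188, 0.13, 1.488, -0, 1.523, -0.085], TCP at [0.271, -0.536, 0.193] pointing down, gripper open.
Joint ranges: [-2.96, 2.96], [-0.89, 2.26], [0.02, 2.5], [-1.34, 4.48], [0, 2.73], [-2.66, 2.66]. Speed limits (rad/s): [2.39, 2.39, 2.79, 3.14, 3.14, 3.14].

## Interface

Orientations are given as a rotation vector (axis times angle).
In Python, from plant import * gives the robot as it stands.
- The arm moves only by the tool play_rows, never from a script. Its argument "increments" is a list that holds one entry, the list of rows, each a list of 4 numbers: the shift along the tool's x, y, z in cm, then the turn about the tool's z in rad. A call has 1 to 5 rows; each row is the pose to reach, as a shift and turn from the pose measured when the call began, along the tool's axes at that moment; what a row does not reach only later rows make up. A row lasts 1/10 s, in which the tool goes at most 50 mm and 8.59 degrees, less where a joint would pass 70% of its speed; a pose out of reach is approached as far as the arm can. A call with a gripper value outside its range is refused whole. "jaw" is the finger opening in cm, from 0 to 9.3, set as the call begins (left out, the last holds). The fingers move at their own pace and stop on an object; "squeeze" is the grip in N (left out, the last holds). Time passes only in rows, so rows that repeat a pose let the fingers close. It gives the time, the measured TCP pose, the force and the opening at its end, in the units of the state.
- read_state(): the state, without advancing time (a new reading comes with each control period).
- read_camera(name): name is "scene" or "top"; returns (picture, depth): 480x640x3 uint8, blue, green, red; 480x640 float32, m along the optical axis (not along the pixel's ray), 0 where there is no reading.
- camera_params(name): a dict with "K" (3x3 intrinsics, pixels), "eye" and "orientation" of the camera in the world. Camera axes: x right, y up, looking along -z (the intrinsics and any distortion apply to the point x, -y, -z); pixel columns grow to the right and rows downward; lengths in m; the calibration is good to about 2 mm. A picture is of the moment at which its call begins. camera_params takes no time and is no camera call.
- close_job(): hands the job in, once; it reports no verdict.
The state is a dict: "t": time; "q": joint angles; "dq": joint speeds; "joint_torque": joint torques, N m; "tool_pos": TCP position; "orientation": TCP orientation; "force": force on the tool from outside, world axes, zero at the start; "wrist_torque": the same for the moment, N m; "opening": finger opening in m.
Only numpy, scipy, OpenCV 4.12 (cv2) and the standard library are available. Lean on these libraries where they do the work, as an engineer would, in place of code of your own. Each camera call takes 0.05 s, during which the arm holds its last target.

## Task

Move the four capped reagent jars from the white storage rack into the pockets of the grey metal carrier with the blue stripes, one jar to a pocket, in reverse order: the jar that stood leftmost in the storage rack, as seen from the robot, goes into the carrier's rightmost pocket, the second from the left into the second from the right, and so on. Keep the jars upright, set each one down gently flat on its pocket's floor rather than dropping it, and let go of it. Leave the blue pipette-tip box where it stands.

Things in the scene. Friction and masses are not known exactly. Their poses are not given: they have to be found in the camera images.
- carrier: Grey metal instrument carrier with a blue stripe along each long side, 66 x 252 mm, fixed to the bench, empty at the start. Origin: centre of its underside, on the bench; row along its y (+y: left as the robot sees it), yaw within 21 degrees. Four 58 x 58 mm pockets, 4 mm walls, centred at y = +93, +31, -31, -93 mm, x = 0; floors 4 mm, wall tops 22 mm above the bench. 
- jar_red: Off-white round reagent jar with a red screw cap (it does not turn), 90 mm tall: body 34 mm in diameter, cap 36 mm in diameter over the top 26 mm; about 80 g (55 to 115 g). Origin: centre of its underside, z up along the jar; its yaw means nothing. It starts upright on the red seat, within 6 mm of its centre.
- jar_yellow: Off-white round reagent jar with a yellow screw cap (it does not turn), 90 mm tall: body 34 mm in diameter, cap 36 mm in diameter over the top 26 mm; about 80 g (55 to 115 g). Origin: centre of its underside, z up along the jar; its yaw means nothing. It starts upright on the yellow seat, within 6 mm of its centre.
- jar_green: Off-white round reagent jar with a green screw cap (it does not turn), 90 mm tall: body 34 mm in diameter, cap 36 mm in diameter over the top 26 mm; about 80 g (55 to 115 g). Origin: centre of its underside, z up along the jar; its yaw means nothing. It starts upright on the green seat, within 6 mm of its centre.
- jar_blue: Off-white round reagent jar with a blue screw cap (it does not turn), 90 mm tall: body 34 mm in diameter, cap 36 mm in diameter over the top 26 mm; about 80 g (55 to 115 g). Origin: centre of its underside, z up along the jar; its yaw means nothing. It starts upright on the blue seat, within 6 mm of its centre.
- seat_red: Red square plate, 56 x 56 x 3 mm, fixed on the floor of one of the storage rack's four pockets (white rack like the carrier: pockets 62 mm apart, walls to 22 mm above the bench); marks where the red-capped jar stood. Origin: centre of its underside, 4 mm above the bench; y along the rack's row (+y: left as the robot sees it), yaw within 21 degrees.
- seat_yellow: Yellow square plate, 56 x 56 x 3 mm, fixed on the floor of one of the storage rack's four pockets (white rack like the carrier: pockets 62 mm apart, walls to 22 mm above the bench); marks where the yellow-capped jar stood. Origin: centre of its underside, 4 mm above the bench; y along the rack's row (+y: left as the robot sees it), yaw within 21 degrees.
- seat_green: Green square plate, 56 x 56 x 3 mm, fixed on the floor of one of the storage rack's four pockets (white rack like the carrier: pockets 62 mm apart, walls to 22 mm above the bench); marks where the green-capped jar stood. Origin: centre of its underside, 4 mm above the bench; y along the rack's row (+y: left as the robot sees it), yaw within 21 degrees.
- seat_blue: Blue square plate, 56 x 56 x 3 mm, fixed on the floor of one of the storage rack's four pockets (white rack like the carrier: pockets 62 mm apart, walls to 22 mm above the bench); marks where the blue-capped jar stood. Origin: centre of its underside, 4 mm above the bench; y along the rack's row (+y: left as the robot sees it), yaw within 21 degrees.
- tip_box: Blue pipette-tip box with a lighter blue lid, 80 x 120 x 58 mm, loose, beyond the racks; not to be moved. Origin: centre of its underside. (A steel cooling block, 70 x 100 x 35 mm, beyond the racks, and a timer, 50 x 65 x 20 mm, between them and the robot, also lie there, clear of the work.)
Not all that is in view belongs to the job. Several things have the shape of the seat_green; the one meant has the colours described above.

How it is judged:
By the outcome, as a careful person would: the job done as asked, in the order asked, and still so for the second after the job is handed in, with the robot touching nothing.
It also fails if it takes over 112 s, if anything falls off the work surface, if the arm or the gripper's body presses on something with over 40 N, if the wrist force passes 120 N, or if a joint passes its speed limit or range.

## Working session

There is one attempt and no reset: what is moved stays moved. The work goes in short steps, Python scripts to look and compute and a tool call to move; the robot and the scene stay as the last step left them, time stands still between calls to the robot, and variables do not carry over. Pictures are saved under pics/ and viewed, and the job is handed in when it is done.

Besides the shell and the picture viewer there is one more tool, called after "Emit:" as name([rows], argument=value, ...), one row to a line, values as JSON. play_rows: Moves the arm, as the interface text tells. Its arguments: {"type":"object","properties":{"increments":{"type":"array"},"jaw":{"type":"number"},"squeeze":{"type":"number"}},"required":["increments"]}

```bash
ls; mkdir -p pics
python3 - <<'E'
from plant import *
import cv2,numpy as np
s=read_state()
for k,v in s.items(): print(k,np.round(v,4))
for n in("scene","top"):
    p,d=read_camera(n); cv2.imwrite(f"pics/{n}0.png",p); np.save(f"{n}0.npy",d)
    c=camera_params(n); print(n,c, d.min(),d.max())
try: print(tips_ahead)
except Exception as e: print(e)
E
```

```text
pics
t 0.0
q [-1.1884  0.1312  1.4892 -0.      1.523  -0.0854]
dq [ 0.0011  0.0009 -0.0009  0.0001 -0.0008  0.0014]
joint_torque [-3.50000e-03 -5.59844e+01 -4.91765e+01  7.64000e-02  3.53000e-02
 -1.00000e-04]
tool_pos [ 0.2704 -0.535   0.1916]
orientation [-2.6750e+00  1.6455e+00  2.3000e-03]
force [-0.2579 -0.4273 -0.0603]
wrist_torque [-0.0067 -0.0163  0.0362]
opening 0.0932
scene {'K': array([[590.32474324,   0.        , 310.83719462],
       [  0.        , 590.32474324, 240.04213247],
       [  0.        ,   0.        ,   1.        ]]), 'eye': array([0.88601023, 0.53712173, 0.89525218]), 'orientation': array([0.20285554, 0.80931868, 2.50868275])} 0.0 2.181242
top {'K': array([[458.7407991 ,   0.        , 322.86603087],
       [  0.        , 458.7407991 , 235.51651609],
       [  0.        ,   0.        ,   1.        ]]), 'eye': array([ 0.55137403, -0.01664823,  0.80184113]), 'orientation': array([ 0.05455966, -0.0573041 , -1.58977441])} 0.0 1.6259375
0.011
```

View pics/top0.png

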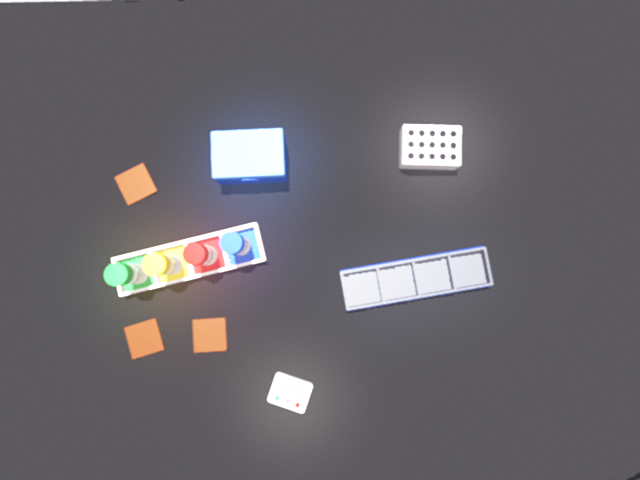

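View pics/scene0.png

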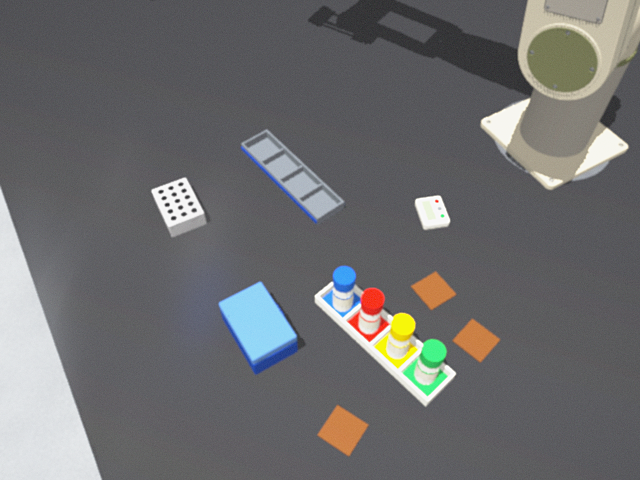

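The top view (up = +x, left = +y) shows the storage rack with caps green (119,273), yellow (156,264), red (196,254), blue (234,243). The carrier is at about (417,278), the tip box at (248,155), and the timer at (290,392). Things that could mislead: the orange plates at (136,183), (144,338) and (210,335), which aren't seats. The green seat is the one under the green jar at about (138,271). Next I'll measure, with one close crop.

```bash
cat > h.py <<'E'
import numpy as np,cv2
from scipy.spatial.transform import Rotation as Ro
from plant import *
def cloud(n,d):
    c=camera_params(n);K=c["K"];v,u=np.mgrid[:480,:640]
    P=np.stack([(u-K[0,2])/K[0,0]*d,-(v-K[1,2])/K[1,1]*d,-d],-1)
    W=P@Ro.from_rotvec(c["orientation"]).as_matrix().T+c["eye"]
    W[d<=0]=np.nan
    return W
def proj(n,X):
    c=camera_params(n);K=c["K"];p=(np.atleast_2d(X)-c["eye"])@Ro.from_rotvec(c["orientation"]).as_matrix()
    return np.c_[K[0,2]+K[0,0]*p[:,0]/-p[:,2],K[1,2]-K[1,1]*p[:,1]/-p[:,2]]
def caps(n,p,W):
    hsv=cv2.cvtColor(p,cv2.COLOR_BGR2HSV);H,S=hsv[...,0].astype(int),hsv[...,1]
    out={}
    for k,(a,b) in dict(green=(45,85),yellow=(20,38),red=(0,8),blue=(95,125)).items():
        m=(H>=a)&(H<=b)&(S>90)&(W[...,2]>.078)&(W[...,2]<.12)&(W[...,0]<.9)
        if k=='red': m|=(H>172)&(S>90)&(W[...,2]>.078)&(W[...,2]<.12)
        P=W[m]
        if len(P)<20: out[k]=None;continue
        z=np.median(P[P[:,2]>np.percentile(P[:,2],60)][:,2]); T=P[np.abs(P[:,2]-z)<.005]
        (c,r)=cv2.minEnclosingCircle(T[:,:2].astype(np.float32)); 
        out[k]=np.r_[(T[:,:2].max(0)+T[:,:2].min(0))/2,T[:,:2].mean(0),z,r,len(T)]
    return out
E
python3 - <<'E'
from h import *
for n in("top","scene"):
    p=cv2.imread(f"pics/{n}0.png");W=cloud(n,np.load(f"{n}0.npy"))
    print(n)
    for k,v in caps(n,p,W).items(): print(k,None if v is None else v.round(4))
    Z=W[...,2]
    print("bench z",np.nanmedian(Z))
    hsv=cv2.cvtColor(p,cv2.COLOR_BGR2HSV)
    # carrier region by height
    for nm,reg in (("carrier",(slice(.3,.7),)),):
        pass
    for nm,(y0,y1) in dict(carrier=(-.36,-.02),rack=(.05,.5)).items():
        m=(Z>.016)&(Z<.027)&(W[...,1]>y0)&(W[...,1]<y1)&(W[...,0]>.38)&(W[...,0]<.62)
        P=W[m]; r=cv2.minAreaRect(P[:,:2].astype(np.float32)); print(nm,len(P),r,P[:,2].mean().round(4))
        m=(Z>.008)&(Z<.027)&(W[...,1]>y0)&(W[...,1]<y1)&(W[...,0]>.38)&(W[...,0]<.62)
        P=W[m]; r=cv2.minAreaRect(P[:,:2].astype(np.float32)); print(nm,len(P),r)
p=cv2.imread("pics/top0.png")
cv2.imwrite("pics/crop0.png",np.hstack([cv2.resize(p[210:310,95:275],None,fx=2.2,fy=2.2,interpolation=2),cv2.resize(p[230:330,330:510],None,fx=2.2,fy=2.2,interpolation=2)]))
E
```

```text
top
green [5.487e-01 3.007e-01 5.467e-01 3.001e-01 9.740e-02 1.830e-02 8.100e+01]
yellow [5.662e-01 2.131e-01 5.659e-01 2.179e-01 9.550e-02 2.660e-02 4.300e+01]
red [5.778e-01 1.802e-01 5.779e-01 1.799e-01 9.780e-02 1.780e-02 3.700e+02]
blue [5.927e-01 1.168e-01 5.880e-01 1.135e-01 9.660e-02 1.660e-02 3.200e+01]
bench z -5.5170258507653e-05
carrier 1280 ((0.5319714546203613, -0.17481614649295807), (0.06942355632781982, 0.2527415156364441), 8.621278762817383) 0.0207
carrier 1736 ((0.5317641496658325, -0.17484033107757568), (0.07014652341604233, 0.25272226333618164), 8.654509544372559)
rack 1040 ((0.5719146132469177, 0.21213309466838837), (0.0663539245724678, 0.25267335772514343), 12.862615585327148) 0.0214
rack 1810 ((0.5719146132469177, 0.21213309466838837), (0.0663539245724678, 0.25267335772514343), 12.862615585327148)
scene
green [5.527e-01 2.999e-01 5.527e-01 3.004e-01 9.730e-02 1.890e-02 4.380e+02]
yellow [5.666e-01 2.413e-01 5.669e-01 2.421e-01 9.740e-02 1.890e-02 4.050e+02]
red [5.810e-01 1.813e-01 5.819e-01 1.818e-01 9.730e-02 1.860e-02 3.820e+02]
blue [5.976e-01 1.238e-01 5.982e-01 1.247e-01 9.720e-02 1.860e-02 3.570e+02]
bench z -0.00031252914906010343
carrier 1031 ((0.5358762741088867, -0.17565017938613892), (0.07131960242986679, 0.2557334303855896), 8.48688793182373) 0.02
carrier 1772 ((0.5360109806060791, -0.17563951015472412), (0.07161964476108551, 0.2557305097579956), 8.50756549835205)
rack 1202 ((0.48959654569625854, 0.20201389491558075), (0.25011497735977173, 0.25404274463653564), 6.627415180206299) 0.0204
rack 2139 ((0.48954540491104126, 0.20195217430591583), (0.25016215443611145, 0.25407707691192627), 6.6642303466796875)
```

View pics/crop0.png

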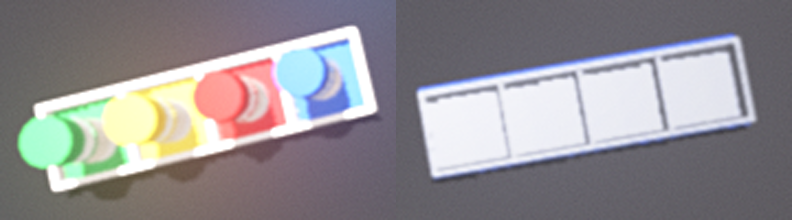

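The crop confirms the jar order from the left is green, yellow, red, blue, with each seat's colour under its jar. The carrier is empty. Top-camera saturation loses parts of the caps, so I'll redo those from depth alone.

```bash
cat >> h.py <<'E'
def capsd(W,ref):
    out={}
    for k,r in ref.items():
        m=(W[...,2]>.090)&(W[...,2]<.104)&(np.hypot(W[...,0]-r[0],W[...,1]-r[1])<.028)
        T=W[m]
        if len(T)<20: continue
        (c,rr)=cv2.minEnclosingCircle(T[:,:2].astype(np.float32))
        out[k]=np.r_[c,T[:,:2].mean(0),T[:,2].mean(),rr,len(T)]
    return out
E
python3 - <<'E'
from h import *
ref=dict(green=(.552,.3),yellow=(.567,.241),red=(.58,.181),blue=(.595,.122))
for n in("top","scene"):
    W=cloud(n,np.load(f"{n}0.npy"))
    for k,v in capsd(W,ref).items(): print(n,k,v.round(4))
    Z=W[...,2]
    # tool: gripper visible? timer
    m=(Z>.05)&(Z<.07)&(W[...,0]>.62)&(W[...,1]<.3)&(W[...,1]>-.0); P=W[m]; print("tipbox",cv2.minAreaRect(P[:,:2].astype(np.float32)))
    m=(Z>.012)&(Z<.03)&(W[...,0]<.42)&(W[...,0]>.25)&(abs(W[...,1])<.15); P=W[m]; print("timer",cv2.minAreaRect(P[:,:2].astype(np.float32)))
E
```

```text
top green [5.490e-01 3.006e-01 5.488e-01 2.995e-01 9.700e-02 1.840e-02 4.630e+02]
top yellow [5.630e-01 2.425e-01 5.629e-01 2.416e-01 9.690e-02 1.820e-02 4.470e+02]
top red [5.779e-01 1.820e-01 5.779e-01 1.813e-01 9.680e-02 1.800e-02 4.410e+02]
top blue [5.942e-01 1.248e-01 5.940e-01 1.242e-01 9.680e-02 1.800e-02 4.280e+02]
tipbox ((0.7432827353477478, 0.10474380850791931), (0.08121849596500397, 0.12062101811170578), 1.59840726852417)
timer ((0.34406036138534546, 0.0431174635887146), (0.06481477618217468, 0.05069782957434654), 69.70291900634766)
scene green [5.530e-01 2.993e-01 5.532e-01 3.005e-01 9.610e-02 1.890e-02 4.630e+02]
scene yellow [5.662e-01 2.415e-01 5.674e-01 2.425e-01 9.620e-02 1.900e-02 4.310e+02]
scene red [5.810e-01 1.812e-01 5.822e-01 1.822e-01 9.610e-02 1.860e-02 3.980e+02]
scene blue [5.974e-01 1.248e-01 5.984e-01 1.251e-01 9.600e-02 1.930e-02 3.700e+02]
tipbox ((0.7463521361351013, 0.10271932184696198), (0.08224032074213028, 0.12233207374811172), 1.2829660177230835)
timer ((0.3476794958114624, 0.04280482977628708), (0.06793805211782455, 0.050643064081668854), 71.41545867919922)
```

Measured positions, averaging the two cameras, which differ by about 3.5 mm in x:

| Item | x | y |
|---|---|---|
| green jar | 0.551 | 0.300 |
| yellow jar | 0.565 | 0.242 |
| red jar | 0.580 | 0.182 |
| blue jar | 0.596 | 0.125 |
| pocket −93 | 0.548 | −0.267 |
| pocket −31 | 0.538 | −0.206 |
| pocket +31 | 0.529 | −0.145 |
| pocket +93 | 0.520 | −0.083 |

- **Check:** cap tops measure 0.097 m, which matches 7 mm + 90 mm. Radius is 18 mm.
- **Plan:** turn the tool to yaw 0 so the jaws open along world x, across the rows. Grip each cap with the TCP at about z 0.075.

Emit:
play_rows([
  [[-1.5,-1.5,0,-0.14],[-4.5,-4.5,0,-0.28],[-8,-8,0,-0.42],[-11.5,-11.5,0,-0.56],[-15,-15,0,-0.7]],
], jaw=9.3, squeeze=25)

```text
t: 0.6
tool_pos: [0.3366, -0.3315, 0.1914]
orientation: [-3.078, 0.62, 0.002]
force: [1.7, 1.0, 0.1]
opening: 0.0931
```

```bash
cat > g.py <<'E'
import sys
from h import *
# g.py x y z [yaw] : remaining shift in tool axes, cm, and turn
s=read_state();R=Ro.from_rotvec(s["orientation"]).as_matrix()
d=R.T@(np.array([float(a) for a in sys.argv[1:4]])-s["tool_pos"])*100
yaw=np.arctan2(R[1,0],R[0,0])
print("t",round(s["t"],2),"pos",s["tool_pos"].round(4),"tilt",(R[:2,2]).round(4),"go",d.round(2),"turn",round(yaw,3),"F",s["force"].round(1),"open",round(s["opening"],4))
E
python3 g.py .551 .3 .195
```

```text
t 0.6 pos [ 0.3366 -0.3315  0.1914] tilt [-0.001   0.0022] go [ -4.7  -66.53  -0.24] turn -0.398 F [1.7 1.  0.1] open 0.0931
```

Emit:
play_rows([
  [[-0.3,-4.5,0,-0.13],[-0.6,-9,0,-0.27],[-1,-13.5,0,-0.4],[-1.3,-18,0,-0.4],[-1.6,-22.5,0,-0.4]],
])

```text
t: 1.1
tool_pos: [0.409, -0.1161, 0.1916]
orientation: [-3.139, -0.003, 0.001]
force: [-0.2, 0.5, -0.1]
opening: 0.093
```

```bash
python3 g.py .551 .3 .195
```

```text
t 1.1 pos [ 0.409  -0.1161  0.1916] tilt [-0.0009  0.0022] go [ 14.28 -41.58  -0.26] turn 0.002 F [-0.2  0.5 -0.1] open 0.093
```

Emit:
play_rows([
  [[1.5,-4.5,0,0],[3,-9,0,0],[4.5,-13.5,0,0],[6.2,-18,0,0],[7.7,-22.5,0,0]],
])

```text
t: 1.6
tool_pos: [0.4857, 0.1112, 0.1918]
orientation: [-3.139, -0.004, 0.001]
force: [-0.2, -0.5, 0.5]
opening: 0.0931
```

```bash
python3 g.py .551 .3 .195
```

```text
t 1.6 pos [0.4857 0.1112 0.1918] tilt [-0.0009  0.0021] go [  6.57 -18.87  -0.29] turn 0.002 F [-0.2 -0.5  0.5] open 0.0931
```

Emit:
play_rows([
  [[1.6,-4.5,0,0],[3.2,-9,0,0],[4.8,-13.5,0,0],[6.1,-17.5,0,0],[6.6,-18.9,0,0]],
])

```text
t: 2.1
tool_pos: [0.5509, 0.304, 0.1909]
orientation: [-3.139, -0.008, 0.004]
force: [0.9, -0.2, 0.1]
opening: 0.093
```

```bash
python3 g.py .551 .3 .075
python3 - <<'E'
from h import *
p,d=read_camera("top");q,e=read_camera("scene")
W=cloud("scene",e)
cv2.imwrite("pics/a1.png",np.hstack([p[150:450,60:360],q[200:480,300:600][:300] if 0 else cv2.copyMakeBorder(q[190:480,300:600],0,10,0,0,0)]))
E
```

```text
t 2.1 pos [0.5509 0.304  0.1909] tilt [-0.0024  0.0025] go [ 0.04  0.43 11.58] turn 0.005 F [ 0.9 -0.2  0.1] open 0.093
```

View pics/a1.png

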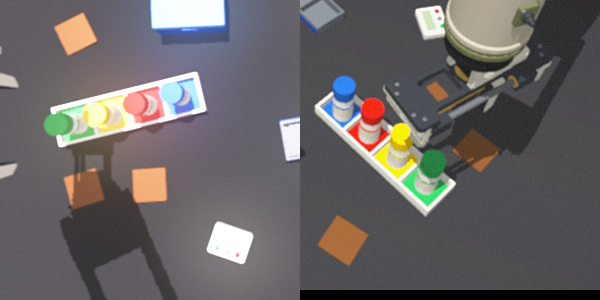

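The crops show the open fingers at top-view (65,230) and (65,320). The green jar is in the middle of the jaw gap and nothing has been disturbed. I'll check the fingertips against the projection.

Run:
```python
from h import *
s=read_state();t=s["tool_pos"];z=t[2]-.011
print(t.round(4))
pts=np.array([[t[0]+sx*.0465,t[1]+sy*.0075,z] for sx in(1,-1) for sy in(1,-1)])
print(proj("top",pts).round(1).tolist(),proj("scene",pts).round(1).tolist())
p,d=read_camera("top");W=cloud("top",d)
m=(W[...,2]>.165)&(W[...,2]<.21)&(W[...,1]>.2)
P=W[m];print(len(P))
for sgn in(1,-1):
    Q=P[(P[:,0]-.55)*sgn>0]; Q=Q[Q[:,2]<.19]
    if len(Q):print(Q.min(0).round(4),Q.max(0).round(4))
im=cv2.resize(p[200:350,30:130],None,fx=4,fy=4)
for a in proj("top",pts): cv2.circle(im,(int((a[0]-30)*4),int((a[1]-200)*4)),3,(0,0,255),-1)
cv2.imwrite("pics/a2.png",im)
```

```text
[0.5507 0.3024 0.1908]
[[81.3, 239.1], [92.4, 238.8], [80.1, 308.1], [91.3, 307.9]] [[420.2, 345.3], [413.5, 336.3], [475.7, 314.0], [468.8, 305.6]]
0
```

View pics/a2.png

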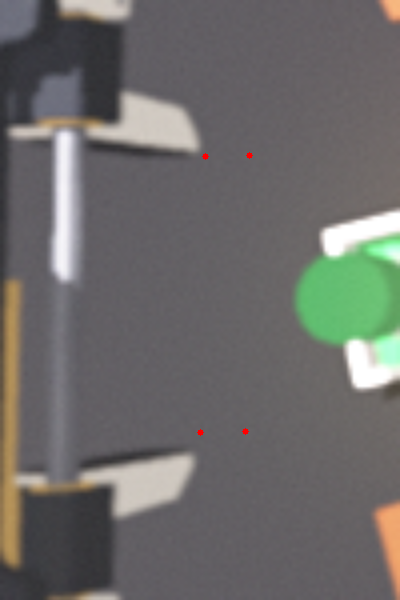

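Run:
```python
from h import *
s=read_state();print(s["tool_pos"].round(4))
p,d=read_camera("top");W=cloud("top",d)
for r,c in[(230,60),(232,68),(234,74),(320,60),(318,68),(316,74),(268,46)]: print(r,c,d[r,c],W[r,c].round(4))
q,e=read_camera("scene");W2=cloud("scene",e)
cv2.imwrite("pics/a3.png",cv2.resize(q[180:420,330:600],None,fx=2.2,fy=2.2))
m=(W2[...,2]>.15)&(W2[...,2]<.25)&(abs(W2[...,0]-.55)<.1)&(abs(W2[...,1]-.3)<.06);P=W2[m]
print(len(P),P.min(0),P.max(0))
```

```text
[0.5507 0.3008 0.191 ]
230 60 0.49613535 [0.5981 0.2663 0.3071]
232 68 0.5587432 [0.6014 0.2923 0.2445]
234 74 0.5721212 [0.6    0.2922 0.231 ]
320 60 0.5382621 [0.4968 0.2924 0.2576]
318 68 0.554243 [0.4974 0.2918 0.2416]
316 74 0.56885153 [0.4983 0.2925 0.227 ]
268 46 0.47898734 [0.5572 0.2719 0.3214]
248 [0.48999889 0.29003197 0.21634616] [0.61535019 0.3094505  0.2493776 ]
```

View pics/a3.png

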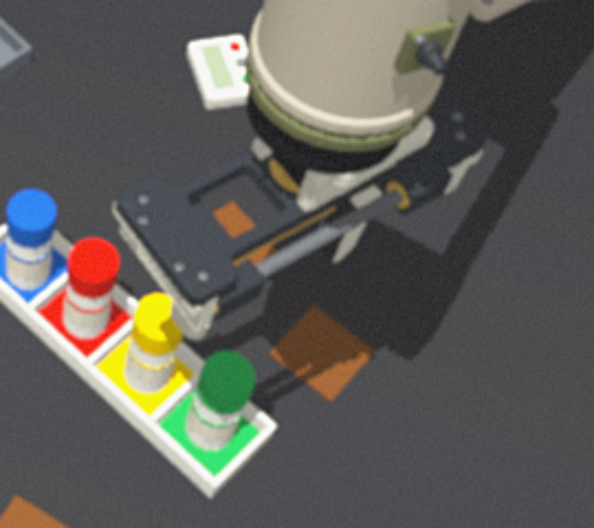

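Finger position in x and y agrees with the TCP: the camera mean is x 0.551, y 0.3005, so the averaging was right. However, the lowest finger point both cameras see is z≈0.216, while the stated tips should be at 0.18. I'll go down part-way and check again before gripping.

Emit:
play_rows([
  [[0,0.1,3,0],[0,0.1,6,0],[0,0.1,9,0],[0,0.1,11,0],[0,0.1,11,0]],
])

```text
t: 2.85
tool_pos: [0.5481, 0.2959, 0.0779]
orientation: [3.14, 0.0, -0.012]
force: [-0.4, -0.7, -0.2]
opening: 0.093
```

```bash
python3 g.py .551 .3 .055
cat > f.py <<'E'
from h import *
import sys
s=read_state();t=s["tool_pos"];print(t.round(4))
for n in("top","scene"):
    p,d=read_camera(n);W=cloud(n,d)
    u,v=proj(n,t)[0]
    x0=int(np.clip(u-75,0,490));y0=int(np.clip(v-75,0,330))
    cv2.imwrite(f"pics/{sys.argv[1]}_{n}.png",cv2.resize(p[y0:y0+150,x0:x0+150],(400,400)))
    m=(np.hypot(W[...,0]-t[0],W[...,1]-t[1])<.07)&(abs(W[...,1]-t[1])<.012)&(abs(W[...,0]-t[0])>.026)&(W[...,2]>t[2]-.03)&(W[...,2]>.03)
    for sg in(1,-1):
        P=W[m&((W[...,0]-t[0])*sg>0)]
        if len(P): print(n,sg,len(P),"min",P.min(0).round(4),"max",P.max(0).round(4))
cv2.imwrite(f"pics/{sys.argv[1]}.png",np.hstack([cv2.imread(f"pics/{sys.argv[1]}_{n}.png") for n in("top","scene")]))
E
python3 f.py b1
```

```text
t 2.85 pos [0.5481 0.2959 0.0779] tilt [-0.0077 -0.0015] go [ 0.31 -0.42  2.29] turn 0.0 F [-0.4 -0.7 -0.2] open 0.093
[0.5481 0.2959 0.0779]
top 1 497 min [0.587  0.2839 0.1031] max [0.6178 0.3077 0.3703]
top -1 516 min [0.4782 0.2839 0.1039] max [0.5123 0.3078 0.3355]
scene 1 3858 min [0.5741 0.2839 0.1133] max [0.6179 0.3079 0.5281]
scene -1 186 min [0.4796 0.2875 0.1057] max [0.5218 0.3077 0.5214]
```

View pics/b1.png

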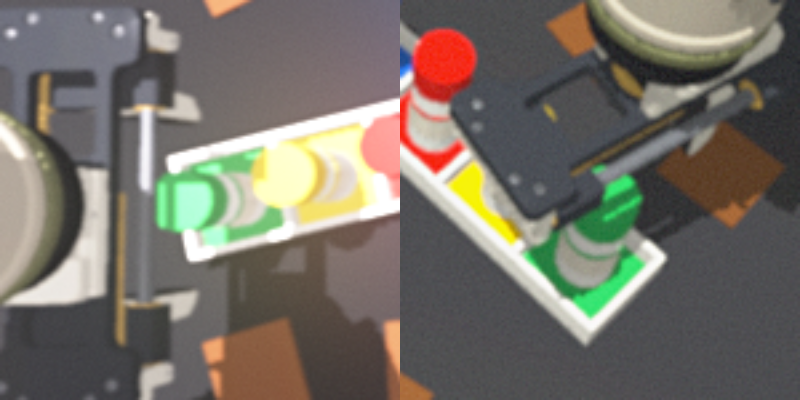

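The visible tips are at about 0.104 with the TCP at 0.078, so they're about 26 mm above the TCP with the jaws wide open. They are clear of everything. I'll go lower and partly close to see whether the tips move down.

Emit:
play_rows([
  [[0.3,-0.4,1,0],[0.3,-0.4,2,0],[0.3,-0.4,2.3,0],[0.3,-0.4,2.3,0],[0.3,-0.4,2.3,0]],
], jaw=5.5)

```text
t: 3.45
tool_pos: [0.5536, 0.3016, 0.0593]
orientation: [-3.141, -0.001, 0.003]
force: [-0.4, -0.2, -0.4]
opening: 0.0578
```

```bash
python3 g.py .551 .3 .055; python3 f.py b2
```

```text
t 3.45 pos [0.5536 0.3016 0.0593] tilt [-0.0021  0.0011] go [-0.26  0.16  0.43] turn 0.001 F [-0.4 -0.2 -0.4] open 0.0578
[0.5536 0.3016 0.0593]
top 1 570 min [0.5807 0.2897 0.086 ] max [0.6236 0.3136 0.343 ]
top -1 364 min [0.4843 0.2896 0.0883] max [0.5229 0.3135 0.3141]
scene 1 3744 min [0.5797 0.2896 0.0859] max [0.6236 0.3136 0.505 ]
scene -1 158 min [0.4845 0.2926 0.0845] max [0.5276 0.3135 0.5035]
```

View pics/b2.png

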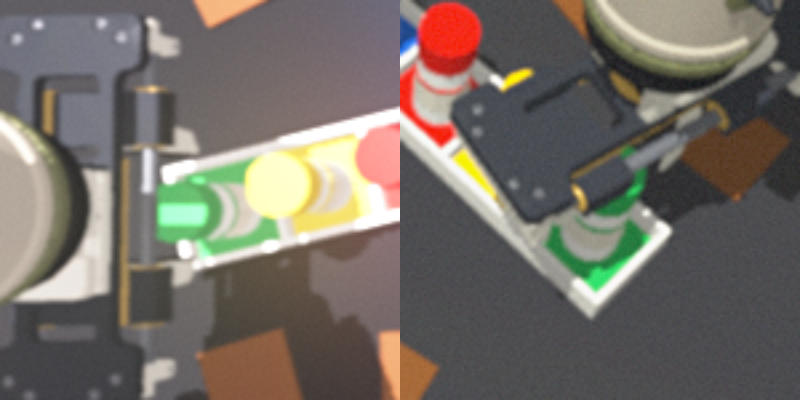

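The offset is unchanged at +26 mm. With TCP z≈0.052 the grip works under either reading: the visible tips would be at 0.078, about 19 mm onto the cap, and the stated tips at 0.041, above the 22 mm walls. Body clearance above the cap is fine. I'll lower to that and close gently.

Emit:
play_rows([
  [[-0.25,0.15,0.7,0],[-0.25,0.15,0.7,0],[-0.25,0.15,0.7,0]],
])

```text
t: 3.85
tool_pos: [0.551, 0.3, 0.0523]
orientation: [-3.141, -0.001, 0.003]
force: [0.6, 0.4, -0.1]
opening: 0.0552
```

Emit:
play_rows([
  [[0,0,0,0],[0,0,0,0],[0,0,0,0],[0,0,0,0],[0,0,0,0]],
], jaw=2.5, squeeze=20)

```text
t: 4.35
tool_pos: [0.5511, 0.3001, 0.0524]
orientation: [-3.14, -0.001, 0.003]
force: [1.0, 0.3, 0.3]
opening: 0.0344
```

```bash
python3 g.py .551 .3 .055; python3 f.py b3
```

```text
t 4.35 pos [0.5511 0.3001 0.0524] tilt [-0.0019  0.0011] go [-0.01  0.01 -0.26] turn 0.001 F [1.  0.3 0.3] open 0.0344
[0.5511 0.3001 0.0524]
top 1 353 min [0.5774 0.2881 0.0863] max [0.6207 0.312  0.3365]
top -1 180 min [0.4812 0.2881 0.0828] max [0.5251 0.3114 0.3055]
scene 1 3673 min [0.5771 0.2881 0.0833] max [0.6208 0.3121 0.4984]
scene -1 47 min [0.4824 0.294  0.0906] max [0.5251 0.3118 0.4967]
```

View pics/b3.png

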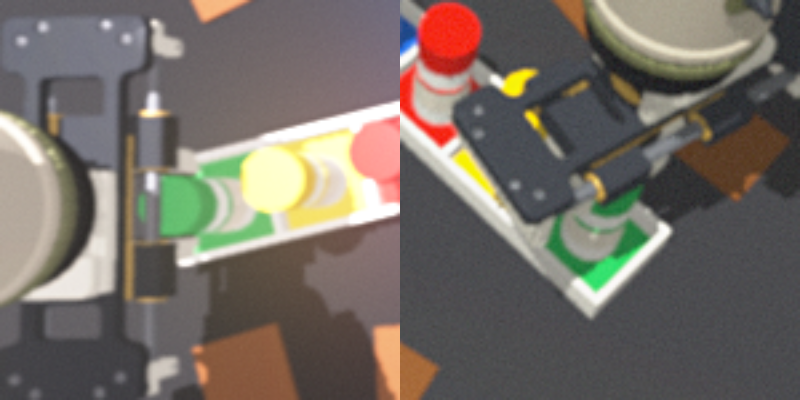

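Emit:
play_rows([
  [[0,0,0,0],[0,0,0,0],[0,0,-0.5,0],[0,0,-1,0],[0,0,-1.5,0]],
])

```text
t: 4.95
tool_pos: [0.5512, 0.3001, 0.0679]
orientation: [-3.14, -0.001, 0.003]
force: [0.6, 0.2, -0.9]
opening: 0.0343
```

```bash
python3 g.py .551 .3 .19; python3 f.py b4
python3 - <<'E'
from h import *
s=read_state();t=s["tool_pos"]
p,d=read_camera("scene");W=cloud("scene",d);r=proj("scene",t+[0,0,.02])
print(r)
E
```

```text
t 4.95 pos [0.5512 0.3001 0.0679] tilt [-0.0018  0.0012] go [-4.000e-02 -1.000e-02 -1.221e+01] turn 0.001 F [ 0.6  0.2 -0.9] open 0.0343
[0.5512 0.3001 0.0679]
top 1 364 min [0.5772 0.2882 0.1021] max [0.6212 0.312  0.3558]
top -1 208 min [0.4816 0.2881 0.0988] max [0.5251 0.3119 0.3218]
scene 1 3906 min [0.5772 0.2881 0.0998] max [0.6211 0.312  0.5155]
scene -1 42 min [0.4833 0.2912 0.1011] max [0.5251 0.3118 0.5124]
[[432.67839395 353.06319721]]
```

View pics/b4.png

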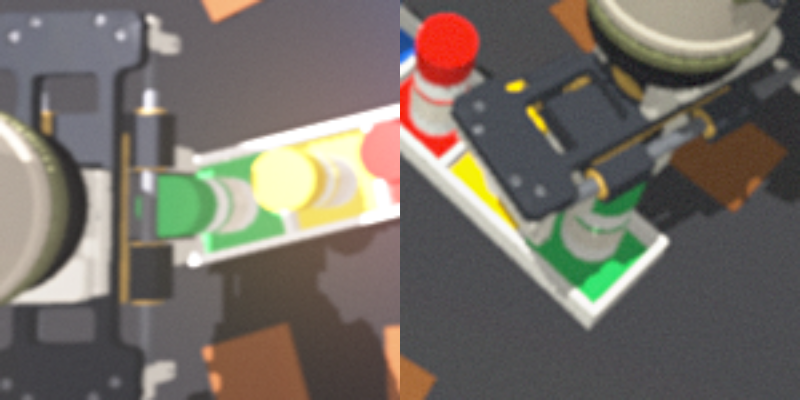

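The jar is gripped on its 34 mm body: the opening is 34.3 mm and the force is −0.9 N, close to the jar's weight. It is rising upright. The jar's bottom is 45 mm below the TCP.

Emit:
play_rows([
  [[0,0,-2,0],[0,0,-5,0],[0,0,-8,0],[0,0,-11,0],[0,1,-12,0]],
])

```text
t: 5.6
tool_pos: [0.5533, 0.2914, 0.1922]
orientation: [-3.137, -0.003, -0.007]
force: [-0.7, 0.6, 0.1]
opening: 0.0347
```

Emit:
play_rows([
  [[0,2,0,0],[0,5,0,0],[0,9,0,0],[0,13,0,0],[0,17.5,0,0]],
])

```text
t: 6.1
tool_pos: [0.5527, 0.1146, 0.19]
orientation: [-3.138, -0.004, -0.005]
force: [-0.3, -0.5, -0.2]
opening: 0.0344
```

Emit:
play_rows([
  [[0,4.5,0,0],[0,9,0,0],[0,13.5,0,0],[0,18,0,0],[0,22.5,0,0]],
])

```text
t: 6.6
tool_pos: [0.5521, -0.1125, 0.1877]
orientation: [-3.137, -0.004, -0.003]
force: [1.0, 0.7, -1.4]
opening: 0.0346
```

```bash
python3 g.py .548 -.267 .185
```

```text
t 6.6 pos [ 0.5521 -0.1125  0.1877] tilt [0.0016 0.0042] go [-0.45 15.45  0.21] turn 0.003 F [ 1.   0.7 -1.4] open 0.0346
```

Emit:
play_rows([
  [[-0.2,4.5,0,0],[-0.4,9,0,0],[-0.5,13,0,0],[-0.5,15.2,0,0],[-0.5,15.4,0,0]],
])

```text
t: 7.1
tool_pos: [0.5458, -0.2698, 0.1853]
orientation: [-3.137, 0.002, 0.001]
force: [-0.2, -0.6, -0.8]
opening: 0.0346
```

Emit:
play_rows([
  [[0,0,0,0],[0,0,2,0],[0,0,5,0],[0,0,8,0],[0,0,9,0]],
])

```text
t: 7.6
tool_pos: [0.5433, -0.2666, 0.0909]
orientation: [-3.134, -0.0, 0.009]
force: [-0.6, 0.8, -1.7]
opening: 0.0345
```

```bash
python3 g.py .548 -.267 .049;python3 f.py c1
```

```text
t 7.6 pos [ 0.5433 -0.2666  0.0909] tilt [-0.0059  0.0079] go [0.49 0.07 4.19] turn 0.0 F [-0.6  0.8 -1.7] open 0.0345
[ 0.5433 -0.2666  0.0909]
top 1 358 min [ 0.5694 -0.2784  0.1249] max [ 0.613  -0.2546  0.3498]
top -1 144 min [ 0.4735 -0.2784  0.123 ] max [ 0.5164 -0.2546  0.2919]
scene 1 499 min [ 0.5694 -0.2783  0.1229] max [ 0.6132 -0.2547  0.3672]
scene -1 152 min [ 0.4739 -0.2773  0.1211] max [ 0.5173 -0.2546  0.3398]
```

View pics/c1.png

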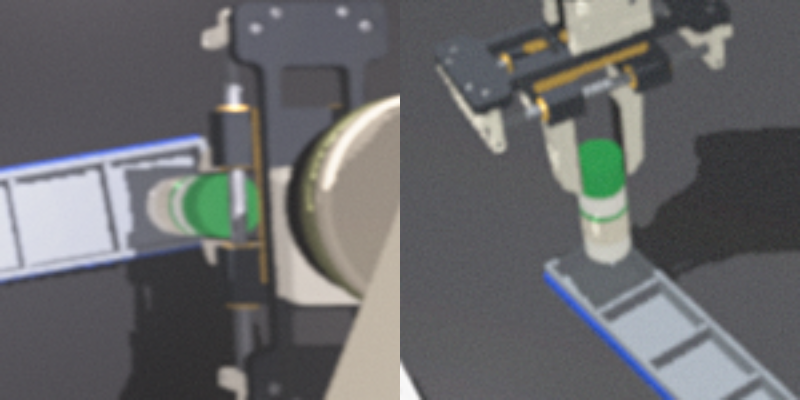

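The green jar hangs upright over the carrier's rightmost pocket. I'll centre it and lower it slowly.

Emit:
play_rows([
  [[0.4,0,0.8,0],[0.5,0,1.8,0],[0.5,0,2.8,0],[0.5,0,3.3,0],[0.5,0,3.5,0]],
])

```text
t: 8.2
tool_pos: [0.5486, -0.267, 0.057]
orientation: [-3.134, 0.0, 0.009]
force: [-0.2, -0.1, -1.2]
opening: 0.0347
```

Emit:
play_rows([
  [[0,0,0,0],[0,0,0.1,0],[0,0,0.2,0],[0,0,0.3,0],[0,0,0.4,0]],
])

```text
t: 8.7
tool_pos: [0.5487, -0.267, 0.0532]
orientation: [-3.134, 0.0, 0.008]
force: [-0.2, -0.3, -1.2]
opening: 0.0347
```

```bash
python3 g.py .548 -.267 .049
```

```text
t 8.7 pos [ 0.5487 -0.267   0.0532] tilt [-0.0051  0.0073] go [-0.07  0.    0.42] turn -0.0 F [-0.2 -0.3 -1.2] open 0.0347
```

Emit:
play_rows([
  [[0,0,0.1,0],[0,0,0.2,0],[0,0,0.3,0],[0,0,0.35,0],[0,0,0.4,0]],
])

```text
t: 9.2
tool_pos: [0.5487, -0.2671, 0.0494]
orientation: [-3.134, 0.0, 0.008]
force: [-1.3, 1.0, 4.3]
opening: 0.0345
```

```bash
python3 g.py .548 -.267 .049
```

```text
t 9.2 pos [ 0.5487 -0.2671  0.0494] tilt [-0.0051  0.0072] go [-0.07 -0.    0.04] turn -0.0 F [-1.3  1.   4.3] open 0.0345
```

Contact: the force went from −1.2 to +4.3 N at the expected height. I'll release and rise.

Emit:
play_rows([
  [[0,0,0,0],[0,0,0,0],[0,0,0,0],[0,0,0,0],[0,0,0,0]],
], jaw=7)

```text
t: 9.7
tool_pos: [0.5487, -0.2671, 0.0494]
orientation: [-3.134, 0.0, 0.008]
force: [-0.7, -0.3, 0.2]
opening: 0.0683
```

Emit:
play_rows([
  [[0,0,-1,0],[0,0,-4,0],[0,0,-8,0],[0,-2,-12,0],[0,-5,-13.5,0]],
])

```text
t: 10.2
tool_pos: [0.5514, -0.2199, 0.191]
orientation: [-3.138, 0.004, -0.003]
force: [1.2, -0.1, -0.6]
opening: 0.07
```

```bash
python3 g.py .565 .242 .185
python3 - <<'E'
from h import *
ref=dict(green=(.548,-.267),yellow=(.565,.242),red=(.58,.182),blue=(.596,.125))
p,d=read_camera("scene");W=cloud("scene",d)
for k,v in capsd(W,ref).items(): print(k,v.round(4))
cv2.imwrite("pics/c2.png",p)
E
```

```text
t 10.2 pos [ 0.5514 -0.2199  0.191 ] tilt [0.0018 0.0034] go [  1.25 -46.19   0.76] turn -0.002 F [ 1.2 -0.1 -0.6] open 0.07
green [ 5.492e-01 -2.667e-01  5.496e-01 -2.653e-01  9.340e-02  1.980e-02
  1.960e+02]
yellow [5.661e-01 2.422e-01 5.673e-01 2.424e-01 9.610e-02 1.890e-02 4.280e+02]
red [5.812e-01 1.814e-01 5.822e-01 1.822e-01 9.610e-02 1.880e-02 3.950e+02]
blue [5.978e-01 1.241e-01 5.985e-01 1.252e-01 9.600e-02 1.880e-02 3.740e+02]
```

View pics/c2.png

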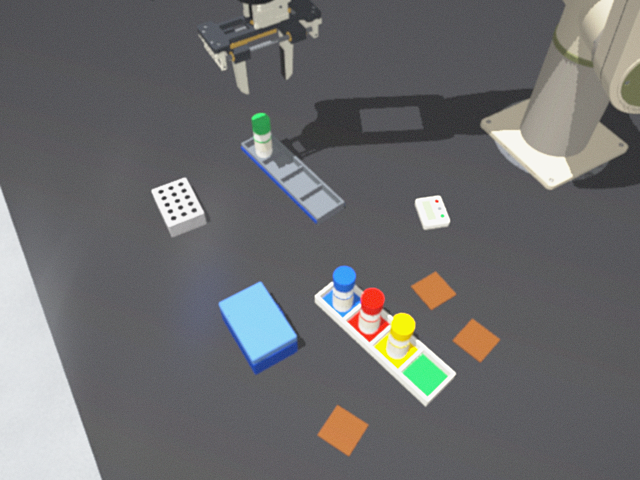

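Green stands upright in the rightmost pocket at (262,135), cap top z 0.0934, which matches 4 + 90 mm. The seats, tip box and other jars are unchanged. Yellow is next.

Emit:
play_rows([
  [[0,-4.5,0,0],[0.2,-9,0,0],[0.4,-13.5,0,0],[0.6,-18,0,0],[0.8,-22.5,0,0]],
])

```text
t: 10.75
tool_pos: [0.5601, 0.0117, 0.1944]
orientation: [-3.136, -0.001, -0.007]
force: [0.3, 1.0, 0.4]
opening: 0.0701
```

Emit:
play_rows([
  [[0,-4.5,0,0],[0.2,-9,0,0],[0.3,-13.5,0,0],[0.4,-18,0,0],[0.5,-21.5,0,0]],
])

```text
t: 11.25
tool_pos: [0.5647, 0.2294, 0.1962]
orientation: [-3.136, -0.003, -0.008]
force: [0.1, -0.1, 0.3]
opening: 0.07
```

```bash
python3 g.py .565 .242 .185
```

```text
t 11.25 pos [0.5647 0.2294 0.1962] tilt [0.0048 0.006 ] go [ 0.03 -1.26  1.13] turn 0.002 F [ 0.1 -0.1  0.3] open 0.07
```

Emit:
play_rows([
  [[0,-1,0.5,0],[0,-1.3,1,0],[0,-1.3,1,0],[0,-1.3,3,0],[0,-1.3,5,0]],
])

```text
t: 11.75
tool_pos: [0.5659, 0.2409, 0.1468]
orientation: [-3.136, 0.0, -0.01]
force: [-0.7, 0.3, -0.7]
opening: 0.0696
```

```bash
python3 g.py .565 .242 .052
```

```text
t 11.75 pos [0.5659 0.2409 0.1468] tilt [0.0067 0.0061] go [-0.15 -0.06  9.48] turn -0.0 F [-0.7  0.3 -0.7] open 0.0696
```

Emit:
play_rows([
  [[0,0,2,0],[-0.1,0,4.5,0],[-0.1,0,7,0],[-0.1,-0.1,8.8,0],[-0.1,-0.1,9,0]],
])

```text
t: 12.25
tool_pos: [0.5635, 0.2396, 0.0537]
orientation: [-3.138, 0.004, -0.003]
force: [-1.2, -0.1, -0.4]
opening: 0.0702
```

```bash
python3 g.py .565 .242 .052
```

```text
t 12.25 pos [0.5635 0.2396 0.0537] tilt [0.0016 0.0039] go [ 0.15 -0.24  0.17] turn -0.002 F [-1.2 -0.1 -0.4] open 0.0702
```

Emit:
play_rows([
  [[0.15,-0.2,0.1,0],[0.15,-0.2,0.1,0],[0.15,-0.2,0.1,0]],
])

```text
t: 12.55
tool_pos: [0.566, 0.2415, 0.054]
orientation: [-3.137, 0.004, -0.005]
force: [0.2, 0.3, -0.2]
opening: 0.0701
```

```bash
python3 g.py .565 .242 .052
```

```text
t 12.55 pos [0.566  0.2415 0.054 ] tilt [0.0034 0.0045] go [-0.1  -0.05  0.2 ] turn -0.003 F [ 0.2  0.3 -0.2] open 0.0701
```

Emit:
play_rows([
  [[-0.1,0,0.2,0],[-0.1,0,0.2,0],[-0.1,0,0.2,0],[-0.1,0,0.2,0],[-0.1,0,0.2,0]],
], jaw=2.5)

```text
t: 13.05
tool_pos: [0.565, 0.2416, 0.0521]
orientation: [-3.137, 0.004, -0.005]
force: [-0.5, -0.1, 0.3]
opening: 0.0346
```

Emit:
play_rows([
  [[0,0,0,0],[0,0,0,0],[0,0,-0.5,0],[0,0,-1,0],[0,0,-2,0]],
])

```text
t: 13.55
tool_pos: [0.5644, 0.2413, 0.0719]
orientation: [-3.138, 0.004, -0.003]
force: [0.2, -0.0, -1.5]
opening: 0.0343
```

```bash
python3 g.py .565 .242 .19; python3 f.py d1
```

```text
t 13.55 pos [0.5644 0.2413 0.0719] tilt [0.0022 0.004 ] go [  0.09  -0.12 -11.81] turn -0.003 F [ 0.2 -0.  -1.5] open 0.0343
[0.5644 0.2413 0.0719]
top 1 311 min [0.5904 0.2295 0.1096] max [0.6339 0.2532 0.3325]
top -1 134 min [0.4945 0.2294 0.1003] max [0.5384 0.2532 0.3012]
scene 1 3368 min [0.5904 0.2293 0.1047] max [0.6342 0.2533 0.5193]
scene -1 57 min [0.4955 0.2324 0.1088] max [0.5383 0.2529 0.5185]
```

View pics/d1.png

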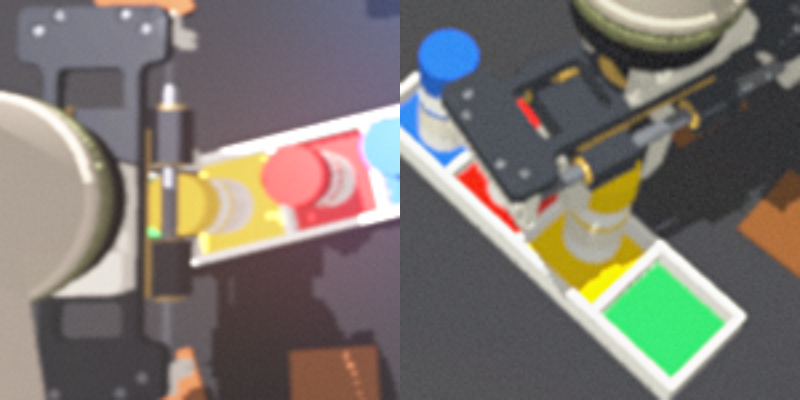

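Yellow is held upright on its body and is off its seat. Next is lifting it and carrying it to (0.538, −0.206).

Emit:
play_rows([
  [[0,0,-2,0],[0,0,-5,0],[0,0,-8,0],[0,0,-11,0],[0,1,-12,0]],
])

```text
t: 14.15
tool_pos: [0.5673, 0.2325, 0.1989]
orientation: [-3.134, 0.002, -0.02]
force: [-0.2, -0.3, -0.4]
opening: 0.0346
```

Emit:
play_rows([
  [[0,2,0,0],[0,5,0,0],[-0.4,9,0,0],[-0.8,13,0,0],[-1.2,17.5,0,0]],
])

```text
t: 14.65
tool_pos: [0.5541, 0.0559, 0.1961]
orientation: [-3.134, 0.001, -0.018]
force: [0.8, -0.1, -0.9]
opening: 0.0348
```

Emit:
play_rows([
  [[-0.3,4.5,0,0],[-0.5,8,0,0],[-0.7,11,0,0],[-0.9,14,0,0],[-1.1,17,0,0]],
])

```text
t: 15.15
tool_pos: [0.542, -0.1159, 0.1935]
orientation: [-3.134, 0.002, -0.016]
force: [0.9, 0.1, -1.4]
opening: 0.0343
```

```bash
python3 g.py .538 -.206 .185
```

```text
t 15.15 pos [ 0.542  -0.1159  0.1935] tilt [0.0103 0.0079] go [-0.4   9.01  0.77] turn -0.001 F [ 0.9  0.1 -1.4] open 0.0343
```

Emit:
play_rows([
  [[-0.2,3,0,0],[-0.4,6,0,0],[-0.4,8.4,0,0],[-0.4,9,0,0],[-0.4,9,0.5,0]],
])

```text
t: 15.65
tool_pos: [0.5376, -0.2069, 0.1874]
orientation: [-3.134, 0.005, -0.016]
force: [0.4, 1.0, -1.6]
opening: 0.0344
```

Emit:
play_rows([
  [[0,0,1,0],[0,0,3.5,0],[0,0,6.5,0],[0,0,9,0],[0,0,10,0]],
])

```text
t: 16.15
tool_pos: [0.5364, -0.2036, 0.0832]
orientation: [-3.131, 0.003, -0.008]
force: [-0.2, 0.0, -1.4]
opening: 0.0342
```

```bash
python3 g.py .538 -.206 .055;python3 f.py e1
```

```text
t 16.15 pos [ 0.5364 -0.2036  0.0832] tilt [0.0053 0.0106] go [0.14 0.27 2.82] turn -0.002 F [-0.2  0.  -1.4] open 0.0342
[ 0.5364 -0.2036  0.0832]
top 1 983 min [ 0.5628 -0.2156  0.2131] max [ 0.6062 -0.1916  0.5287]
top -1 1421 min [ 0.4777 -0.2156  0.235 ] max [ 0.5104 -0.1916  0.5269]
scene 1 645 min [ 0.5625 -0.2156  0.1157] max [ 0.6054 -0.1916  0.399 ]
scene -1 136 min [ 0.4669 -0.2153  0.1177] max [ 0.5104 -0.1917  0.2915]
```

View pics/e1.png

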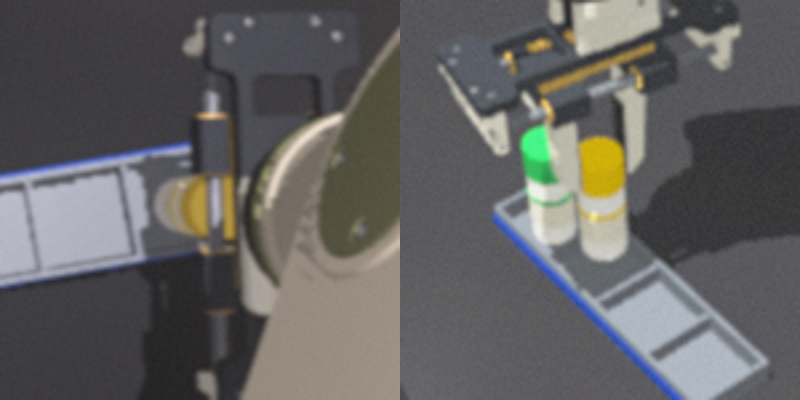

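Yellow hangs upright over the second pocket from the right, and green is standing beside it. Lowering.

Emit:
play_rows([
  [[0.1,0.2,0.8,0],[0.15,0.25,1.6,0],[0.15,0.25,2.3,0],[0.15,0.25,2.8,0],[0.15,0.25,2.9,0]],
])

```text
t: 16.75
tool_pos: [0.5384, -0.2064, 0.0552]
orientation: [-3.131, 0.003, -0.009]
force: [0.2, -0.4, -1.5]
opening: 0.0344
```

Emit:
play_rows([
  [[0,0,0,0],[0,0,0.1,0],[0,0,0.2,0],[0,0,0.3,0],[0,0,0.35,0]],
])

```text
t: 17.25
tool_pos: [0.5385, -0.2064, 0.0517]
orientation: [-3.131, 0.003, -0.009]
force: [0.3, -0.3, -1.9]
opening: 0.035
```

```bash
python3 g.py .538 -.206 .049
```

```text
t 17.25 pos [ 0.5385 -0.2064  0.0517] tilt [0.0058 0.0103] go [-0.05 -0.04  0.27] turn -0.002 F [ 0.3 -0.3 -1.9] open 0.035
```

Emit:
play_rows([
  [[0,0,0.1,0],[0,0,0.15,0],[0,0,0.2,0],[0,0,0.25,0],[0,0,0.3,0]],
])

```text
t: 17.75
tool_pos: [0.5386, -0.2065, 0.0491]
orientation: [-3.131, 0.003, -0.009]
force: [-2.2, 1.3, 5.8]
opening: 0.0349
```

```bash
python3 g.py .538 -.206 .049
```

```text
t 17.75 pos [ 0.5386 -0.2065  0.0491] tilt [0.0061 0.0102] go [-0.06 -0.05  0.01] turn -0.002 F [-2.2  1.3  5.8] open 0.0349
```

On the floor: the force went from −1.9 to +5.8 N. Releasing and rising.

Emit:
play_rows([
  [[0,0,0,0],[0,0,0,0],[0,0,0,0],[0,0,0,0],[0,0,0,0]],
], jaw=7)

```text
t: 18.25
tool_pos: [0.5386, -0.2064, 0.049]
orientation: [-3.131, 0.003, -0.009]
force: [-0.3, 0.6, -0.6]
opening: 0.0681
```

Emit:
play_rows([
  [[0,0,-1,0],[0,0,-4,0],[0,0,-8,0],[0,-2,-12,0],[0,-5,-13.5,0]],
])

```text
t: 18.75
tool_pos: [0.54, -0.1594, 0.1907]
orientation: [-3.135, 0.007, -0.02]
force: [0.4, 0.1, 0.9]
opening: 0.0697
```

```bash
python3 g.py .58 .1815 .185
python3 - <<'E'
from h import *
ref=dict(green=(.548,-.267),yellow=(.538,-.206),red=(.58,.182),blue=(.596,.125))
p,d=read_camera("scene");W=cloud("scene",d)
for k,v in capsd(W,ref).items(): print(k,v.round(4))
cv2.imwrite("pics/e2.png",p[80:380,150:500])
E
```

```text
t 18.75 pos [ 0.54   -0.1594  0.1907] tilt [0.013 0.007] go [  3.85 -34.1    0.86] turn -0.004 F [0.4 0.1 0.9] open 0.0697
green [ 5.488e-01 -2.657e-01  5.496e-01 -2.651e-01  9.350e-02  1.880e-02
  1.970e+02]
yellow [ 5.395e-01 -2.052e-01  5.402e-01 -2.046e-01  9.330e-02  2.040e-02
  2.120e+02]
red [5.817e-01 1.813e-01 5.822e-01 1.821e-01 9.610e-02 1.880e-02 3.980e+02]
blue [5.975e-01 1.237e-01 5.984e-01 1.250e-01 9.610e-02 1.850e-02 3.680e+02]
```

View pics/e2.png

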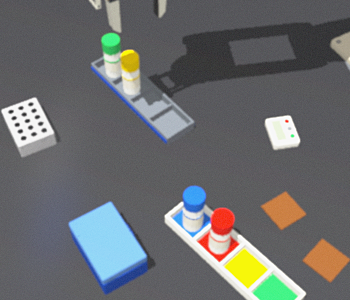

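Green and yellow both stand upright (cap tops 0.0935 and 0.0933), at crop (111,55) and (130,72). Red is next.

Emit:
play_rows([
  [[0.3,-3,0,0],[0.8,-7,0,0],[1.2,-11,0,0],[1.7,-15,0,0],[2.1,-19,0,0]],
])

```text
t: 19.3
tool_pos: [0.5622, 0.0368, 0.1948]
orientation: [-3.132, 0.003, -0.024]
force: [-0.1, -0.4, -0.1]
opening: 0.0701
```

Emit:
play_rows([
  [[0.5,-4,0,0],[1,-8,0,0],[1.4,-12,0,0],[1.7,-15,0,0],[1.7,-15,0,0]],
])

```text
t: 19.8
tool_pos: [0.579, 0.1906, 0.1967]
orientation: [-3.131, -0.004, -0.024]
force: [0.0, -1.0, -0.6]
opening: 0.0702
```

```bash
python3 g.py .58 .1815 .052
```

```text
t 19.8 pos [0.579  0.1906 0.1967] tilt [0.0154 0.0106] go [-0.13  1.06 14.46] turn 0.002 F [ 0.  -1.  -0.6] open 0.0702
```

Emit:
play_rows([
  [[0,0.5,0,0],[0,0.9,1,0],[0,1,3.5,0],[0,1,6.5,0],[0,1,9,0]],
])

```text
t: 20.3
tool_pos: [0.58, 0.1793, 0.1046]
orientation: [-3.132, -0.0, -0.023]
force: [-0.5, 0.0, -0.1]
opening: 0.0699
```

```bash
python3 g.py .58 .1815 .052
```

```text
t 20.3 pos [0.58   0.1793 0.1046] tilt [0.0145 0.01  ] go [-0.07 -0.17  5.26] turn 0.0 F [-0.5  0.  -0.1] open 0.0699
```

Emit:
play_rows([
  [[0,-0.1,2,0],[-0.1,-0.2,4,0],[-0.1,-0.2,5,0],[-0.1,-0.2,5.2,0],[-0.1,-0.2,5.2,0]],
])

```text
t: 20.8
tool_pos: [0.5799, 0.181, 0.0528]
orientation: [-3.132, 0.001, -0.023]
force: [-0.6, -0.4, -0.2]
opening: 0.07
```

```bash
python3 g.py .58 .1815 .052
```

```text
t 20.8 pos [0.5799 0.181  0.0528] tilt [0.0146 0.0099] go [ 0.01 -0.04  0.09] turn -0.001 F [-0.6 -0.4 -0.2] open 0.07
```

Emit:
play_rows([
  [[0,0,0.1,0],[0,0,0.1,0],[0,0,0.1,0],[0,0,0.1,0],[0,0,0.1,0]],
], jaw=2.5)

```text
t: 21.3
tool_pos: [0.5801, 0.1812, 0.0521]
orientation: [-3.132, 0.001, -0.024]
force: [-0.9, 0.5, 1.7]
opening: 0.0346
```

Emit:
play_rows([
  [[0,0,0,0],[0,0,0,0],[0,0,-0.5,0],[0,0,-1,0],[0,0,-2,0]],
])

```text
t: 21.8
tool_pos: [0.5793, 0.1808, 0.0721]
orientation: [-3.132, 0.001, -0.022]
force: [0.4, -0.6, -0.8]
opening: 0.0346
```

```bash
python3 g.py .58 .1815 .19; python3 f.py j1
```

```text
t 21.8 pos [0.5793 0.1808 0.0721] tilt [0.0138 0.0097] go [  0.24  -0.18 -11.79] turn -0.001 F [ 0.4 -0.6 -0.8] open 0.0346
[0.5793 0.1808 0.0721]
top 1 513 min [0.6053 0.169  0.2048] max [0.6491 0.1928 0.5089]
top -1 1534 min [0.5104 0.1689 0.2172] max [0.5529 0.1928 0.519 ]
scene 1 2703 min [0.6053 0.1688 0.1054] max [0.6491 0.1928 0.5152]
scene -1 121 min [0.5097 0.1699 0.1081] max [0.5533 0.1926 0.5199]
```

View pics/j1.png

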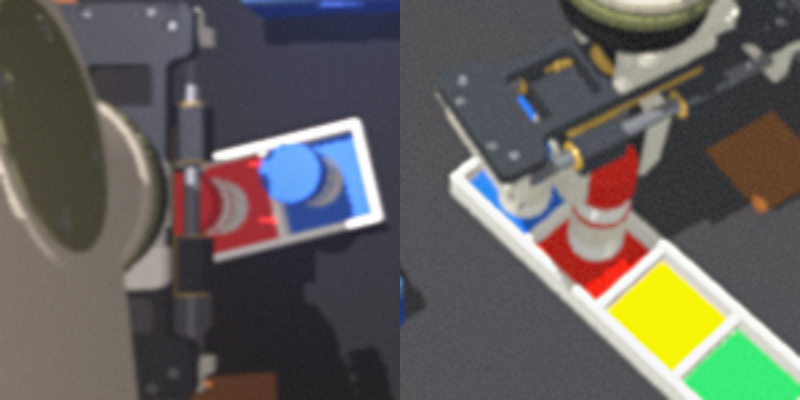

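Red is held on its body (34.6 mm) and lifted clear. Carrying it to (0.529, −0.145).

Emit:
play_rows([
  [[0,0,-2,0],[0,0,-5,0],[0,0,-8,0],[0,0,-11,0],[0,1,-12,0]],
])

```text
t: 22.4
tool_pos: [0.5809, 0.171, 0.1988]
orientation: [-3.129, -0.001, -0.038]
force: [1.2, -0.9, -1.1]
opening: 0.0345
```

Emit:
play_rows([
  [[-0.2,2,0,0],[-0.7,5,0,0],[-1.3,8.5,0,0],[-1.9,12,0,0],[-2.5,16,0,0]],
])

```text
t: 22.9
tool_pos: [0.5551, 0.0095, 0.195]
orientation: [-3.129, -0.002, -0.036]
force: [0.6, 0.2, -1.5]
opening: 0.0344
```

Emit:
play_rows([
  [[-0.6,4,0,0],[-1.2,8,0,0],[-1.7,11,0,0],[-2.1,13.5,0,0],[-2.4,15,0,0]],
])

```text
t: 23.4
tool_pos: [0.5301, -0.1428, 0.1915]
orientation: [-3.129, 0.001, -0.034]
force: [0.1, 0.6, -0.8]
opening: 0.0344
```

```bash
python3 g.py .529 -.1445 .185
```

```text
t 23.4 pos [ 0.5301 -0.1428  0.1915] tilt [0.022  0.0123] go [-0.13  0.17  0.64] turn -0.001 F [ 0.1  0.6 -0.8] open 0.0344
```

Emit:
play_rows([
  [[-0.1,0.1,0,0],[-0.1,0.1,2,0],[-0.1,0.1,5,0],[-0.1,0.1,8,0],[-0.1,0.1,10,0]],
])

```text
t: 23.9
tool_pos: [0.5302, -0.1409, 0.0887]
orientation: [-3.128, -0.001, -0.03]
force: [-0.5, 0.0, -1.1]
opening: 0.0344
```

```bash
python3 g.py .529 -.1445 .055;python3 f.py k1
```

```text
t 23.9 pos [ 0.5302 -0.1409  0.0887] tilt [0.0194 0.0137] go [-0.19  0.41  3.36] turn 0.0 F [-0.5  0.  -1.1] open 0.0344
[ 0.5302 -0.1409  0.0887]
top 1 830 min [ 0.5562 -0.1529  0.2209] max [ 0.5994 -0.1289  0.5303]
top -1 1886 min [ 0.4694 -0.1529  0.4959] max [ 0.5042 -0.1289  0.536 ]
scene 1 894 min [ 0.5563 -0.1529  0.1195] max [ 0.5997 -0.1289  0.4286]
scene -1 163 min [ 0.4606 -0.1516  0.1119] max [ 0.5042 -0.129   0.3329]
```

View pics/k1.png

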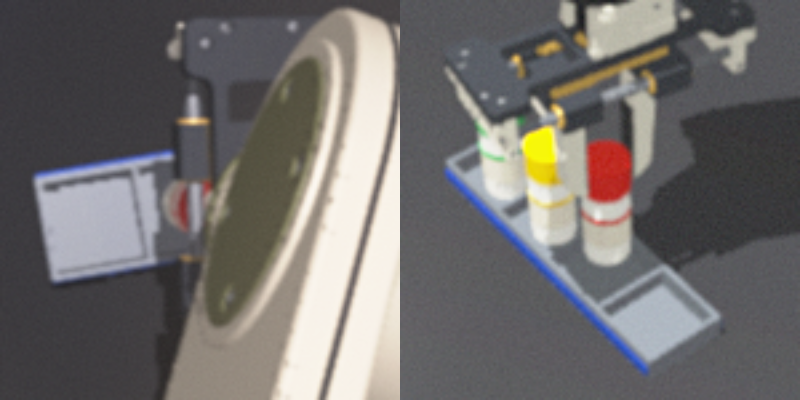

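Red is over the third pocket from the right and the others are standing. Lowering.

Emit:
play_rows([
  [[-0.1,0.3,0.8,0],[-0.2,0.4,1.8,0],[-0.2,0.4,2.8,0],[-0.2,0.4,3.3,0],[-0.2,0.4,3.4,0]],
])

```text
t: 24.5
tool_pos: [0.5267, -0.1437, 0.0525]
orientation: [-3.126, -0.0, -0.023]
force: [-0.6, 0.0, -0.7]
opening: 0.0345
```

Emit:
play_rows([
  [[0,0,0,0],[0,0,0.1,0],[0,0,0.2,0],[0,0,0.3,0],[0,0,0.35,0]],
])

```text
t: 25.0
tool_pos: [0.5269, -0.1436, 0.0491]
orientation: [-3.126, -0.0, -0.023]
force: [0.2, 0.4, 4.1]
opening: 0.0343
```

```bash
python3 g.py .529 -.1445 .049
```

```text
t 25.0 pos [ 0.5269 -0.1436  0.0491] tilt [0.0148 0.0156] go [0.21 0.09 0.01] turn 0.0 F [0.2 0.4 4.1] open 0.0343
```

Contact at +4.1 N. It's 2 mm off centre, well within the 12 mm margin. Releasing.

Emit:
play_rows([
  [[0,0,0,0],[0,0,0,0],[0,0,0,0],[0,0,0,0],[0,0,0,0]],
], jaw=7)

```text
t: 25.5
tool_pos: [0.5269, -0.1437, 0.0492]
orientation: [-3.126, -0.0, -0.023]
force: [0.1, 0.4, 0.0]
opening: 0.0684
```

Emit:
play_rows([
  [[0,0,-1,0],[0,0,-4,0],[0,0,-8,0],[0,0,-11.5,0],[0,0,-13.5,0]],
])

```text
t: 26.0
tool_pos: [0.5263, -0.1464, 0.1888]
orientation: [-3.128, -0.0, -0.031]
force: [0.3, -0.8, 0.3]
opening: 0.0697
```

```bash
python3 g.py .596 .1245 .185
python3 - <<'E'
from h import *
ref=dict(green=(.548,-.267),yellow=(.538,-.206),red=(.528,-.144),blue=(.596,.125))
p,d=read_camera("scene");W=cloud("scene",d)
for k,v in capsd(W,ref).items(): print(k,v.round(4))
cv2.imwrite("pics/k2.png",p[50:350,150:500])
E
```

```text
t 26.0 pos [ 0.5263 -0.1464  0.1888] tilt [0.0196 0.0135] go [  6.97 -27.08   0.89] turn 0.0 F [ 0.3 -0.8  0.3] open 0.0697
green [ 5.493e-01 -2.661e-01  5.494e-01 -2.655e-01  9.320e-02  2.020e-02
  1.990e+02]
yellow [ 5.389e-01 -2.053e-01  5.399e-01 -2.047e-01  9.310e-02  1.900e-02
  2.080e+02]
red [ 5.275e-01 -1.425e-01  5.282e-01 -1.421e-01  9.340e-02  1.950e-02
  2.270e+02]
blue [5.973e-01 1.242e-01 5.986e-01 1.249e-01 9.600e-02 1.860e-02 3.720e+02]
```

View pics/k2.png

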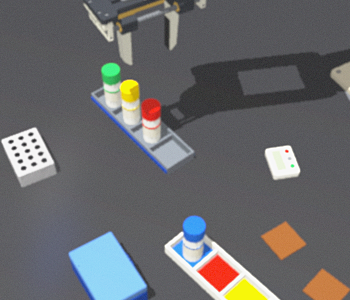

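All three stand upright (tops 0.093). Blue is last.

Emit:
play_rows([
  [[0.7,-3,0,0],[1.7,-7,0,0],[2.7,-11,0,0],[3.7,-15,0,0],[4.6,-18.5,0,0]],
])

```text
t: 26.55
tool_pos: [0.5735, 0.0401, 0.1953]
orientation: [-3.129, -0.001, -0.037]
force: [0.2, 0.0, 1.2]
opening: 0.0696
```

Emit:
play_rows([
  [[1,-3.5,0,0],[1.7,-6.3,0,0],[2.2,-8,0,0],[2.3,-8.5,0,0],[2.3,-8.5,0,0]],
])

```text
t: 27.05
tool_pos: [0.5963, 0.1249, 0.1967]
orientation: [-3.129, -0.002, -0.036]
force: [0.3, -1.4, 0.4]
opening: 0.0699
```

```bash
python3 g.py .596 .1245 .052
```

```text
t 27.05 pos [0.5963 0.1249 0.1967] tilt [0.0229 0.012 ] go [-0.37  0.21 14.46] turn 0.001 F [ 0.3 -1.4  0.4] open 0.0699
```

Emit:
play_rows([
  [[0,0,1,0],[-0.1,0.1,4,0],[-0.2,0.1,7,0],[-0.3,0.1,10,0],[-0.3,0.2,12,0]],
])

```text
t: 27.55
tool_pos: [0.5942, 0.1225, 0.0732]
orientation: [-3.13, 0.001, -0.03]
force: [0.2, 0.2, 0.0]
opening: 0.0698
```

```bash
python3 g.py .596 .1245 .052
```

```text
t 27.55 pos [0.5942 0.1225 0.0732] tilt [0.0193 0.0112] go [ 0.14 -0.17  2.12] turn -0.001 F [0.2 0.2 0. ] open 0.0698
```

Emit:
play_rows([
  [[0.1,-0.1,1,0],[0.15,-0.2,1.8,0],[0.15,-0.2,2.2,0],[0.15,-0.2,2.2,0],[0.15,-0.2,2.2,0]],
])

```text
t: 28.05
tool_pos: [0.597, 0.1248, 0.0524]
orientation: [-3.13, 0.001, -0.033]
force: [-0.2, -0.3, 0.8]
opening: 0.0702
```

```bash
python3 g.py .596 .1245 .052
```

```text
t 28.05 pos [0.597  0.1248 0.0524] tilt [0.0211 0.0114] go [-0.1   0.03  0.04] turn -0.001 F [-0.2 -0.3  0.8] open 0.0702
```

Emit:
play_rows([
  [[-0.1,0,0,0],[-0.1,0,0,0],[-0.1,0,0,0],[-0.1,0,0,0],[-0.1,0,0,0]],
], jaw=2.5)

```text
t: 28.55
tool_pos: [0.596, 0.1249, 0.0524]
orientation: [-3.13, 0.001, -0.033]
force: [-0.4, -0.5, 1.5]
opening: 0.0345
```

Emit:
play_rows([
  [[0,0,0,0],[0,0,0,0],[0,0,-0.5,0],[0,0,-1,0],[0,0,-2,0]],
])

```text
t: 29.05
tool_pos: [0.595, 0.1245, 0.0723]
orientation: [-3.13, 0.001, -0.031]
force: [-0.3, -0.1, -0.4]
opening: 0.0342
```

```bash
python3 g.py .596 .1245 .19; python3 f.py m1
```

```text
t 29.05 pos [0.595  0.1245 0.0723] tilt [0.0199 0.0112] go [  0.34  -0.13 -11.76] turn -0.001 F [-0.3 -0.1 -0.4] open 0.0342
[0.595  0.1245 0.0723]
top 1 190 min [0.621  0.1127 0.4896] max [0.6298 0.1363 0.5053]
top -1 1885 min [0.5376 0.1125 0.4745] max [0.569  0.1365 0.5206]
scene 1 2246 min [0.621  0.1125 0.106 ] max [0.6646 0.1365 0.5116]
scene -1 154 min [0.5251 0.113  0.1072] max [0.5689 0.1364 0.5212]
```

View pics/m1.png

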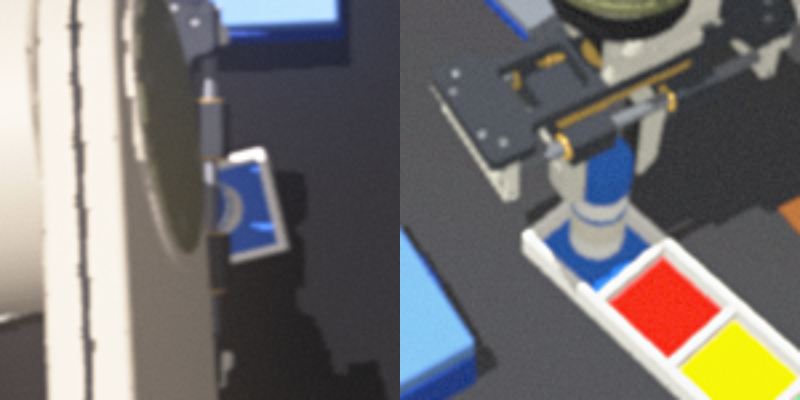

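Blue is held on its body and lifting. Carrying it to (0.520, −0.083).

Emit:
play_rows([
  [[0.1,0,-2,0],[0.2,0,-5,0],[0.3,0,-8,0],[0.3,0,-10.5,0],[0.3,0,-11.5,0]],
])

```text
t: 29.65
tool_pos: [0.5989, 0.1237, 0.1936]
orientation: [-3.129, 0.001, -0.046]
force: [0.1, -0.9, -0.5]
opening: 0.0343
```

Emit:
play_rows([
  [[-0.5,1.5,0,0],[-1.5,4,0,0],[-2.6,7,0,0],[-3.7,10,0,0],[-4.8,13,0,0]],
])

```text
t: 30.15
tool_pos: [0.5489, -0.0081, 0.1883]
orientation: [-3.129, 0.001, -0.042]
force: [0.9, -0.4, -0.2]
opening: 0.0345
```

```bash
python3 g.py .52 -.083 .185
```

```text
t 30.15 pos [ 0.5489 -0.0081  0.1883] tilt [0.0268 0.0124] go [-2.89  7.49  0.16] turn -0.001 F [ 0.9 -0.4 -0.2] open 0.0345
```

Emit:
play_rows([
  [[-1,2.7,0,0],[-2,5.3,0,0],[-2.7,7,0,0],[-2.9,7.5,0,0],[-2.9,7.5,0,0]],
])

```text
t: 30.65
tool_pos: [0.5189, -0.0838, 0.1854]
orientation: [-3.129, 0.003, -0.039]
force: [-0.6, 0.9, 0.1]
opening: 0.0343
```

Emit:
play_rows([
  [[0,0,0,0],[0,0,2,0],[0,0,5,0],[0,0,8,0],[0,0,10,0]],
])

```text
t: 31.15
tool_pos: [0.5204, -0.0811, 0.0827]
orientation: [-3.128, 0.001, -0.035]
force: [-0.5, -0.5, -1.1]
opening: 0.0348
```

```bash
python3 g.py .52 -.083 .055;python3 f.py n1
```

```text
t 31.15 pos [ 0.5204 -0.0811  0.0827] tilt [0.0227 0.0137] go [-0.1   0.23  2.77] turn -0.001 F [-0.5 -0.5 -1.1] open 0.0348
[ 0.5204 -0.0811  0.0827]
top 1 670 min [ 0.5464 -0.093   0.2352] max [ 0.5898 -0.0691  0.5208]
top -1 1548 min [ 0.4621 -0.0931  0.4968] max [ 0.4944 -0.0691  0.5308]
scene 1 1142 min [ 0.5465 -0.093   0.1131] max [ 0.5902 -0.0691  0.4402]
scene -1 155 min [ 0.4506 -0.089   0.109 ] max [ 0.4944 -0.0691  0.3241]
```

View pics/n1.png

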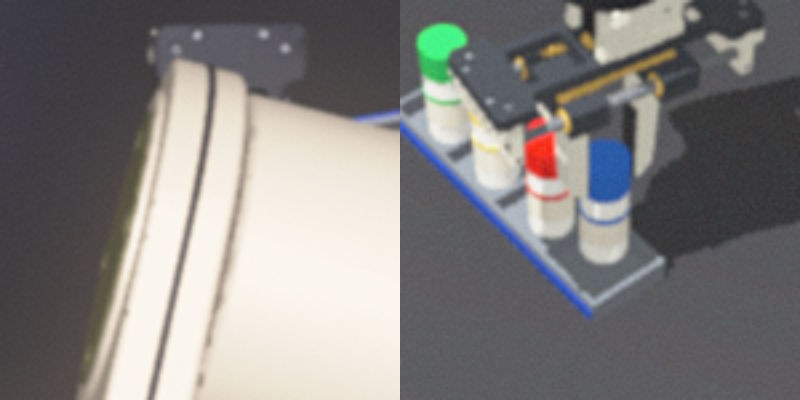

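Blue is upright over the leftmost pocket. Lowering.

Emit:
play_rows([
  [[-0.1,0.2,0.8,0],[-0.1,0.2,1.6,0],[-0.1,0.2,2.2,0],[-0.1,0.2,2.6,0],[-0.1,0.2,2.7,0]],
])

```text
t: 31.75
tool_pos: [0.5182, -0.0823, 0.0542]
orientation: [-3.127, 0.001, -0.029]
force: [-0.3, 0.2, -0.7]
opening: 0.0339
```

Emit:
play_rows([
  [[0,0,0,0],[0,0,0.1,0],[0,0,0.2,0],[0,0,0.3,0],[0,0,0.35,0]],
])

```text
t: 32.25
tool_pos: [0.5182, -0.0823, 0.0506]
orientation: [-3.127, 0.001, -0.029]
force: [-0.5, -0.5, -0.7]
opening: 0.0344
```

```bash
python3 g.py .52 -.083 .049
```

```text
t 32.25 pos [ 0.5182 -0.0823  0.0506] tilt [0.0185 0.0148] go [0.17 0.07 0.17] turn -0.001 F [-0.5 -0.5 -0.7] open 0.0344
```

Emit:
play_rows([
  [[0,0,0.05,0],[0,0,0.1,0],[0,0,0.15,0],[0,0,0.15,0]],
])

```text
t: 32.65
tool_pos: [0.5184, -0.0823, 0.0494]
orientation: [-3.127, 0.001, -0.029]
force: [-0.2, 0.2, 1.3]
opening: 0.0344
```

Contact has begun (−0.7 to +1.3 N). One more 0.5 mm, then release and rise.

Emit:
play_rows([
  [[0,0,0.05,0],[0,0,0.05,0],[0,0,0.05,0]],
])

```text
t: 32.95
tool_pos: [0.5185, -0.0823, 0.0493]
orientation: [-3.127, 0.001, -0.03]
force: [-2.0, 0.1, 5.8]
opening: 0.0342
```

Emit:
play_rows([
  [[0,0,0,0],[0,0,0,0],[0,0,0,0],[0,0,0,0],[0,0,0,0]],
], jaw=7)

```text
t: 33.45
tool_pos: [0.5185, -0.0823, 0.0492]
orientation: [-3.127, 0.001, -0.03]
force: [-0.4, 0.3, -0.4]
opening: 0.0679
```

Emit:
play_rows([
  [[0,0,-1,0],[0,0,-4,0],[0,0,-8,0],[0,0,-12,0],[0,0,-15,0]],
])

```text
t: 33.95
tool_pos: [0.5163, -0.0848, 0.203]
orientation: [-3.128, 0.001, -0.034]
force: [0.2, -0.5, 0.1]
opening: 0.0701
```

Emit:
play_rows([
  [[0,-4,-2,0],[0,-8,-2,0],[0,-11,-2,0],[0,-12,-2,0],[0,-12,-2,0]],
])

```text
t: 34.45
tool_pos: [0.5159, 0.036, 0.2252]
orientation: [-3.128, -0.003, -0.035]
force: [0.1, -0.5, -0.4]
opening: 0.0701
```

Run:
```python
from h import *
s=read_state();print(s["t"],s["tool_pos"].round(3),s["force"].round(1))
ref=dict(green=(.548,-.267),yellow=(.538,-.206),red=(.528,-.144),blue=(.519,-.083))
c=np.array([.5338,-.1752]);a=np.deg2rad(8.57);ax=np.array([np.cos(a),np.sin(a)]);ay=np.array([-np.sin(a),np.cos(a)])
for n in("top","scene"):
    p,d=read_camera(n);W=cloud(n,d);cv2.imwrite(f"pics/z_{n}.png",p)
    for k,v in capsd(W,ref).items(): print(n,k,v.round(4),"in carrier mm",(np.array([(v[:2]-c)@ax,(v[:2]-c)@ay])*1e3).round(1))
    Z=W[...,2];m=(Z>.05)&(Z<.07)&(W[...,0]>.62)&(W[...,1]<.3)&(W[...,1]>-.0); P=W[m]; print("tipbox",cv2.minAreaRect(P[:,:2].astype(np.float32)))
```

```text
34.45 [0.516 0.036 0.225] [ 0.1 -0.5 -0.4]
top green [ 5.466e-01 -2.651e-01  5.462e-01 -2.647e-01  9.330e-02  1.820e-02
  4.300e+02] in carrier mm [ -0.7 -90.8]
top yellow [ 5.365e-01 -2.045e-01  5.365e-01 -2.042e-01  9.340e-02  1.800e-02
  4.260e+02] in carrier mm [ -1.7 -29.4]
top red [ 5.249e-01 -1.418e-01  5.248e-01 -1.417e-01  9.370e-02  1.780e-02
  4.250e+02] in carrier mm [-3.8 34.3]
tipbox ((0.7421749830245972, 0.1045333594083786), (0.0834808275103569, 0.12007277458906174), 1.545959234237671)
scene green [ 5.476e-01 -2.655e-01  5.493e-01 -2.652e-01  9.350e-02  1.960e-02
  1.940e+02] in carrier mm [  0.2 -91.3]
scene yellow [ 5.386e-01 -2.045e-01  5.399e-01 -2.046e-01  9.330e-02  2.050e-02
  2.110e+02] in carrier mm [  0.4 -29.7]
scene red [ 5.287e-01 -1.439e-01  5.285e-01 -1.420e-01  9.320e-02  1.980e-02
  2.300e+02] in carrier mm [-0.4 31.7]
scene blue [ 5.201e-01 -8.330e-02  5.203e-01 -8.210e-02  9.350e-02  1.960e-02
  2.420e+02] in carrier mm [ 0.1 92.9]
tipbox ((0.746965229511261, 0.1032390147447586), (0.08038096129894257, 0.12210167199373245), 1.6472086906433105)
```

View pics/z_scene.png

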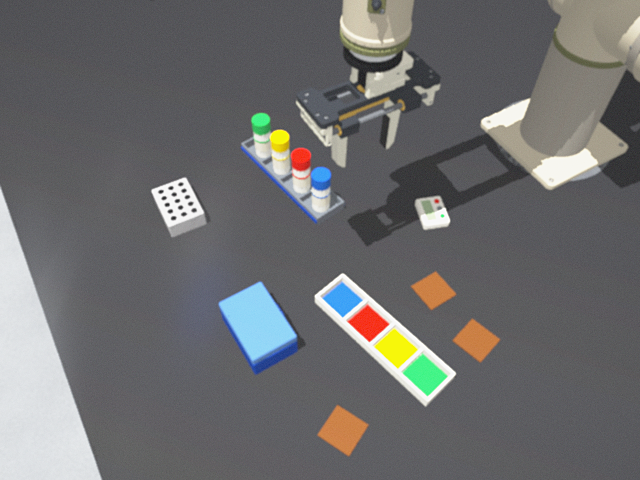

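View pics/z_top.png

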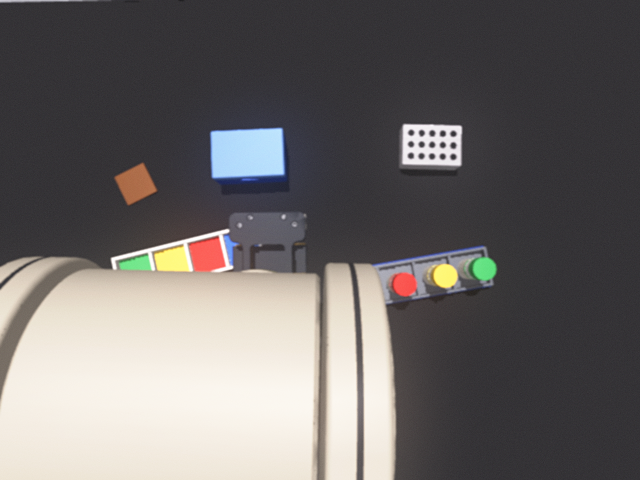

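The scene view shows green (262,135), yellow (281,152), red (301,170) and blue (321,190), all upright in the carrier from right to left. The storage seats are empty, the tip box hasn't moved, and the gripper is clear. Handing in.

```bash
python3 -c "
from plant import *
print(close_job())"
```

```text
the job is handed in; nothing more can be done
None
```

All four jars are in the carrier in reverse order. From left to right as the robot sees it, they now stand blue, red, yellow, green. Each was lowered until light contact with the floor of its pocket (about 4–6 N), then released. The job was handed in at about 34.5 s.

**Last checks:**
- **Upright:** all four cap tops are at 93–94 mm, as expected for a jar flat on the 4 mm floor.
- **Position:** the jars are within about 2 mm of their pocket centres in the scene camera. In the top camera, red reads up to 5 mm off centre, against a 12 mm margin.
- **Tip box:** it hasn't moved, within camera noise.
- **Gripper:** clear of everything.

**What disagreed:**
- The two cameras differ by 2–4 mm in x, so I averaged them.
- The visible fingertips measured about 26 mm higher than the stated tip position. The 34 mm grip on the jar bodies matched the stated position.
- The tool's tilt drifted to about 1.5–1.7° by the later moves, but the jars stayed upright.
- The arm hid blue from the top camera in the final look, so its position was confirmed by the scene camera only.

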